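# Chuck the glaze jar and unscrew its tight cap

## Task

Open the glaze jar standing in the centring chuck. First swing the chuck's crank knob clockwise (seen from above) as far as it goes, so that the three jaws close on the jar and brace it; then unscrew the tight cap anticlockwise until its thread comes free, lift it straight up just clear of the jar and finish still holding it there level, a couple of centimetres above the mouth, with the jar left standing clamped in the jaws. Do not pull the jar up or let it spin, and leave the bowl, medallion, knife and small jar beside the chuck where they are.

Things in the scene. Friction and masses are not known exactly. Their poses are not given: they have to be found in the camera images.
- chuck: round centring chuck fixed to the bench, 200 mm across; origin at the centre of its underside on the bench, z up. The jar stands on its flat platform, 45 mm above the origin, within 5 mm of its axis; the three jaws (at 120 degrees, 24 mm wide, tops 86 mm above the bench) centre it as they close. The sleeve round the platform turns about the chuck's vertical axis
- sleeve (a joint): turn of the chuck's sleeve in rad: 0 = jaws open, grows clockwise seen from above, to a hard stop at 1.2 = jaws clamped. The coupled jaws move in 12 mm per rad and meet the jar at about 1.0; the last 0.2 rad compresses their sprung nylon pads. It turns stiffly (about 7 N at the knob, up to 15 N near the end) and stays where it is left
- crank_knob (a point): the crank knob of the sleeve: an upright black round post, 22 mm in diameter, 115 mm from the chuck's vertical axis, standing free from 43 mm up to 98 mm above the bench; it does not spin in the sleeve. This point is on its axis, 80 mm above the bench, the height to grip
- jaw0: first of the three jaws (at the chuck's own +x); origin below the jaw's inner face, on the bench level; presses on the jar with about 18 N when the sleeve is at its stop
- jaw1: second jaw, 120 degrees anticlockwise from the first
- jaw2: third jaw, 240 degrees anticlockwise from the first
- jar: white round glaze jar, 68 mm in diameter up to a height of 64 mm, then a shoulder that rises to 73 mm and a threaded neck 40 mm in diameter (52 mm over the thread); 100 mm high without the cap, 0.4 kg; origin at the centre of its underside, z up. Loose on the platform until the jaws hold it
- jar_mouth (a point): centre of the jar's mouth, on the top edge of its neck, 100 mm above the jar's origin
- jar_side (a point): point on the jar's side wall, 34 mm from its axis along the jar's +x and 30 mm above its underside
- cap: round steel screw cap, 62 mm in diameter, 26 mm high, closed on top, about 60 g; origin at the centre of its lower, open edge, z up. Screwed tight, this edge is 80 mm above the jar's origin and the cap's x axis lies along the jar's. Inside are three lugs under a coarse thread and a springy liner that pushes it up with 12 N
- cap_top (a point): centre of the cap's top, 26 mm above its lower edge. The cap takes about 0.3 N m to turn, comes free after about 55 degrees (0.96 rad) anticlockwise seen from above, having risen 4 mm, and meets a stop at about 100 degrees: turn it 70 to 80 degrees, then lift. It need not be raised while turning
- bowl: small blue bowl, 84 mm across, 40 mm high, beside the chuck; leave it; origin under its centre
- medallion: flat round clay medallion, 54 mm across, 8 mm thick, beside the chuck; leave it; origin under its centre
- carving_knife: black carving knife lying on the bench, 150 mm long, 9 mm thick; leave it; origin at bench level near the middle of its length
- slip_bottle: small closed jar, 52 mm in diameter, 85 mm high, standing on the bench; leave it; origin under its centre
Things that resemble listed ones, but are neither listed nor needed, are in the scene too. Several things look just like the chuck: the one meant starts nearest to the robot's base.

How it is judged (in metres and radians):
On the way, in this order (a step that is already met when the one before it is completed fails the run):
1. the sleeve is turned to its stop and all three jaws press on the jar, the cap still screwed on (value of joint sleeve above 1.1 rad and contact force between each of jaw0, jaw1, jaw2 and jar above 6 N and angle between the x axis of cap and the x axis of jar, either way round below 0.4 rad and z of cap in the frame of jar below 0.09 m), for 0.2 s.
2. the cap is turned at least 50 degrees on the braced jar, out of its thread (angle between the x axis of cap and the x axis of jar, either way round above 0.87 rad and z of cap in the frame of jar below 0.097 m and contact force between jaw0 and jar above 4 N), for 0.1 s.
At the end, for the whole second after the job is handed in: Fingers hold the cap at rest, level within 11 degrees, its edge 6 to 60 mm above the mouth, centred within 20 mm, not touching the jar; sleeve above 1.1 rad, each jaw pressing the jar with over 4 N; jar upright on the platform, within 8 mm of the chuck axis (z of cap in the frame of jar between 0.106 and 0.16 m and horizontal distance between cap and jar_mouth below 0.02 m and angle between cap's own z axis and vertical below 0.2 rad and linear speed of cap below 0.03 m/s and contact force between the fingers and cap above 2 N and contact force between cap and jar below 0.1 N and value of joint sleeve above 1.1 rad and contact force between each of jaw0, jaw1, jaw2 and jar above 4 N and angle between jar's own z axis and vertical below 0.1 rad and z of jar in the frame of chuck below 0.05 m and horizontal distance between jar and chuck below 0.008 m); the arm keeps its last pose, push and grip.
It fails at once if the jar is lifted off the platform by more than 8 mm (z of jar in the frame of chuck above 0.053 m).
It fails at once if the jar is tipped (angle between jar's own z axis and vertical above 0.15 rad).
It fails at once if the jar spins (about 40 degrees) or is shoved: the point on its side moves more than 25 mm (distance of jar_side from where it was at the start of the episode above 0.025 m).
It fails at once if a bystander is moved more than 30 mm (distance of any of bowl, medallion, carving_knife, slip_bottle from where it was at the start of the episode above 0.03 m).
It also fails if it takes over 51 s, if anything falls off the work surface, if the arm or the gripper's body presses on something with over 40 N, if the wrist force passes 120 N, or if a joint passes its speed limit or range.

## Robot

A 6-joint arm with a two-finger parallel gripper is mounted at the origin on the work surface. World frame = base frame: x ahead of the robot, y to its left, z up, the work surface at z = 0. Lengths are in mm, angles in rad, forces in N, time in s.
With the tool pointing down it reaches from about 350 to 875 mm from the base axis. Payload 4.2 kg.
Tool frame: the origin (TCP) lies between the finger pads; the fingertips stand ctrl.tip_reach ahead of it and the grasp point (between the pads) lies 2 mm behind it (ctrl.tip_reach is the distance from the TCP to the fingertips, in mm); z points along the fingers, y is the direction in which the jaws open and shut (so a half turn about z gives the same grasp; the last joint's range is limited). The gripper opens to 85 mm and grips with 20 to 120 N. Pads are 22 mm wide; open, the fingers measure 114 mm over their backs; the gripper's body (76 mm by 85 mm) begins 54 mm behind the grasp point. The pads swing forward as they close: fully open they stand 13 mm farther back than shut.
Start: joints at [-1.002, 0.385, 0.008, 0, -1.194, -0.259], TCP at [190.558, -595.22, 248.312] pointing down, gripper open.
Joint ranges: [-3.14, 3.14], [-1.21, 2.06], [-1.07, 1.41], [-3.16, 2.05], [-2.99, -0.16], [-3.1, 3.1]. Speed limits (rad/s): [2.79, 2.79, 3.14, 3.14, 3.14, 3.14].

## Interface

Orientations are given as a rotation vector (axis times angle).
In Python, from bench import ctrl gives the robot as it stands. The module is installed in compiled form; this text tells all that it offers.
- The arm moves only by the shell command python3 -m handwheel 'ROWS' [FORCE]. ROWS is JSON, a list of rows, each an object with "grip": the closure in counts, from 0 (fully open) to 255 (shut); "translation": the shift along the world's x, y, z in mm, a list of three; "angular": the turn, a rotation vector about the world's x, y, z in degrees, a list of three. In form: [{"grip": grip, "translation": [dx, dy, dz], "angular": [wx, wy, wz]}, ...]. A call has 1 to 20 rows; each row shifts and turns the commanded pose from where the row before left it; what a row does not reach is not made up. A row lasts 1/10 s, in which the tool goes at most 50 mm and 8.59 degrees, less where a joint would pass 70% of its speed; a pose out of reach is approached as far as the arm can. A call is refused whole if a number of a shift passes 50 or a number of a turn 8.59, either way. A call with a gripper value outside its range is refused whole. The fingers move at their own pace and stop on an object; FORCE is the grip in N (left out, the last holds). Time passes only in rows, so rows that do not move let the fingers close. It gives the time, the measured TCP pose, the force and the opening at its end, in the units of the state.
- ctrl.sense(): the state, without advancing time (a new reading comes with each control period).
- ctrl.get_image(name): name is "scene" or "top" or "wrist"; returns a dict with "frame" (420x560x3 uint8, red, green, blue), "K" (3x3 intrinsics, pixels), "T" (4x4, takes a point from camera to world coordinates); the wrist camera has in their place "hand_eye" (4x4, takes a point from camera to tool coordinates, whose origin is the TCP and whose axes are the flange's). Camera axes: x right, y up, looking along -z (the intrinsics and any distortion apply to the point x, -y, -z); pixel columns grow to the right and rows downward; lengths in mm; the calibration is good to about 2 mm. A picture is of the moment at which its call begins: read the wrist's pose just before it. There is no depth.
- ctrl.hand_in(): hands the job in, once; it reports no verdict.
The state is a dict: "time_s": time; "joint_pos": joint angles; "dq": joint speeds; "effort": joint torques, N m; "tool_pos": TCP position; "orientation": TCP orientation; "force": force on the tool from outside, world axes, zero at the start; "moment": the same for the moment, N m; "gripper_width": finger opening in mm.
Only numpy, scipy, OpenCV 4.12 (cv2) and the standard library are available. Lean on these libraries where they do the work, as an engineer would, in place of code of your own. Each camera call takes 0.05 s, during which the arm holds its last target. There are 200 camera calls.

## Working session

There is one attempt and no reset: what is moved stays moved. The work goes in short steps, Python scripts to look and compute and a shell command to move; the robot and the scene stay as the last step left them, time stands still between calls to the robot, and variables do not carry over. Pictures are saved under pics/ and viewed, about 8 in all and at most 12, crops included, and the job is handed in when it is done.

```bash
mkdir -p pics; python3 - <<'E'
from bench import ctrl
import cv2,json,numpy as np
s=ctrl.sense();print(s['time_s'],s['tool_pos'],s['orientation'],s['gripper_width'],ctrl.tip_reach)
for n in('scene','top'):
    r=ctrl.get_image(n);cv2.imwrite(f'pics/{n}0.png',cv2.cvtColor(r['frame'],cv2.COLOR_RGB2BGR))
    print(n,np.round(r['K'],1).tolist(),np.round(r['T'],3).tolist(),[k for k in r])
    np.savez(f'{n}.npz',frame=r['frame'],K=r['K'],T=r['T'])
E
```

```text
0.0 [ 190.41769743 -594.72007473  247.22998361] [ 0.4842834  -3.10366009 -0.00331742] 85.59079411614478 17.0
scene [[395.4, 0.0, 277.3], [0.0, 395.4, 210.2], [0.0, 0.0, 1.0]] [[0.523, -0.543, 0.657, 1163.563], [0.852, 0.352, -0.387, -551.946], [-0.021, 0.762, 0.647, 688.741], [0.0, 0.0, 0.0, 1.0]] ['frame', 'K', 'T']
top [[379.5, 0.0, 271.8], [0.0, 379.5, 216.0], [0.0, 0.0, 1.0]] [[-0.026, 0.994, -0.103, 477.306], [-1.0, -0.025, 0.011, -169.614], [0.009, 0.103, 0.995, 1062.512], [0.0, 0.0, 0.0, 1.0]] ['frame', 'K', 'T']
```

View pics/top0.png

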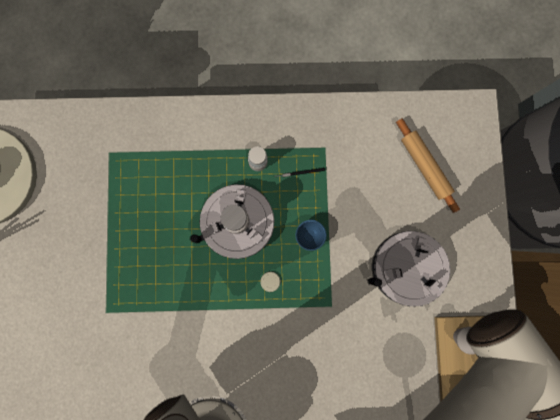

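View pics/scene0.png

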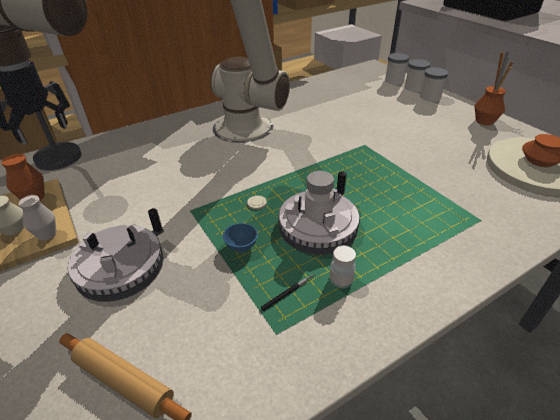

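The top view shows the chuck with the jar at about (237,221), its knob at (197,239), slip jar (257,157), knife (305,172), bowl (311,235) and medallion (270,282). The second chuck at (412,268) has no jar. Next I measure.

```bash
cat > h.py <<'E'
import numpy as np,cv2
def ray(K,T,uv):
    d=np.array([(uv[0]-K[0,2])/K[0,0],-(uv[1]-K[1,2])/K[1,1],-1.]);d=T[:3,:3]@d
    return T[:3,3],d/np.linalg.norm(d)
def onz(K,T,uv,z):
    o,d=ray(K,T,uv);return o+d*(z-o[2])/d[2]
def proj(K,T,p):
    c=T[:3,:3].T@(np.asarray(p,float)-T[:3,3]);return K[0,2]+K[0,0]*c[0]/-c[2],K[1,2]-K[1,1]*c[1]/-c[2]
E
python3 - <<'E'
from h import *
t=np.load('top.npz');f=t['frame'];K,T=t['K'],t['T'];s=np.load('scene.npz')
print('base px',proj(K,T,[0,0,0]))
hsv=cv2.cvtColor(f,cv2.COLOR_RGB2HSV)
# rough blobs in window
def blobs(m,a,lo,hi,z,name):
    n,l,st,c=cv2.connectedComponentsWithStats(m.astype(np.uint8))
    for i in range(1,n):
        if lo<st[i,4]<hi: print(name,st[i].tolist(),c[i].round(1),onz(K,T,c[i],z).round(1))
w=np.zeros(f.shape[:2],bool);w[140:310,180:335]=1
V=hsv[...,2];S=hsv[...,1]
blobs(w&(V<35),0,8,2000,98,'dark')
blobs(w&(S<60)&(V>80),0,100,9000,45,'grey')
blobs(w&(hsv[...,0]>100)&(hsv[...,0]<125)&(S>90),0,100,2000,40,'blue')
for n,b in(('top',(185,145,335,305)),('scene',(190,150,390,320))):
    d=np.load(n+'.npz')['frame'][b[1]:b[3],b[0]:b[2]]
    cv2.imwrite(f'pics/{n}c.png',cv2.resize(d[...,::-1],None,fx=4 if n=='scene' else 3.5,fy=4 if n=='scene' else 3.5,interpolation=cv2.INTER_CUBIC)[:600])
E
```

```text
base px (np.float64(208.95189509139345), np.float64(438.0942775772829))
dark [291, 168, 34, 7, 86] [307.5 171.1] [ 692. -276.   98.]
dark [236, 201, 7, 5, 17] [239.4 202.6] [613.9 -98.4  98. ]
dark [217, 223, 6, 7, 24] [219.2 226.1] [554.8 -46.   98. ]
dark [191, 235, 13, 8, 78] [196.5 238.3] [525.2  11.8  98. ]
grey [180, 140, 155, 78, 2391] [271.5 155. ] [ 751.  -184.6   45. ]
grey [200, 185, 74, 74, 4153] [236.3 221.3] [570.8 -85.4  45. ]
grey [217, 233, 118, 77, 562] [313.3 284.6] [ 397.6 -286.3   45. ]
grey [260, 272, 20, 20, 324] [269.8 281.5] [ 408.7 -171.2   45. ]
blue [296, 220, 30, 30, 690] [310.8 234.6] [ 530.3 -285.    40. ]
```

View pics/topc.png

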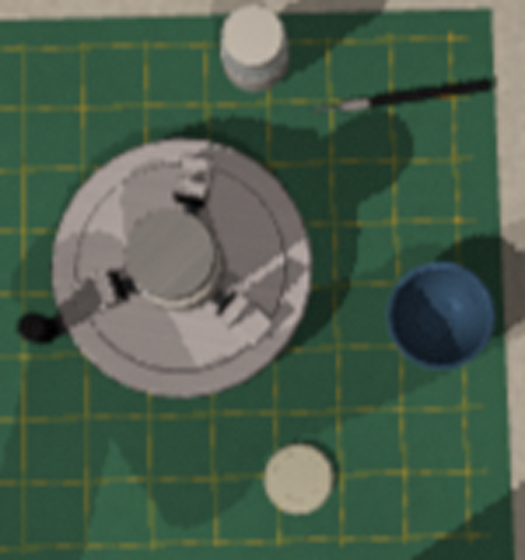

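View pics/scenec.png

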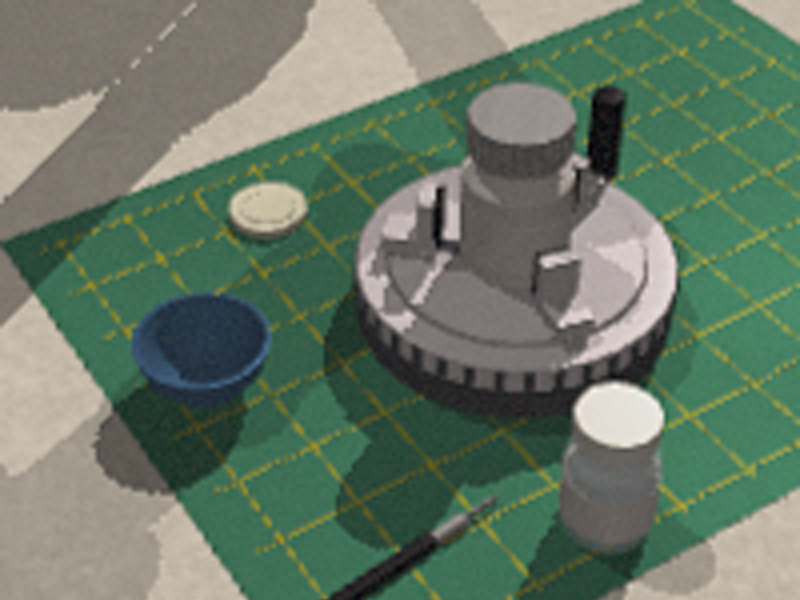

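The close-ups show the cap top (scene px ≈ (320,179.5), top px ≈ (233.9,217.3)) and the knob top (scene ≈ (342,173.7), top ≈ (195.9,238.4)). The three jaws are at about 7, 1 and 3–4 o'clock, with the knob outside the jaw on the robot's left side. Next I triangulate these points.

```bash
python3 - <<'E'
from h import *
t=np.load('top.npz');s=np.load('scene.npz')
def tri(a,b):
    o1,d1=ray(t['K'],t['T'],a);o2,d2=ray(s['K'],s['T'],b)
    A=np.stack([d1,-d2],1);x=np.linalg.lstsq(A,o2-o1,rcond=None)[0]
    p,q=o1+x[0]*d1,o2+x[1]*d2;return ((p+q)/2).round(1),np.linalg.norm(p-q).round(1)
print('cap tri',tri((233.9,217.3),(320.3,179.5)),'z151',onz(t['K'],t['T'],(233.9,217.3),151),onz(s['K'],s['T'],(320.3,179.5),151))
print('knob tri',tri((195.9,238.4),(342.3,173.7)),'z98',onz(t['K'],t['T'],(195.9,238.4),98),onz(s['K'],s['T'],(342.3,173.7),98))
c=onz(t['K'],t['T'],(236.7,221.6),43);print('chuck',c)
k=onz(t['K'],t['T'],(195.9,238.4),98);print('r',np.linalg.norm((k-c)[:2]),np.degrees(np.arctan2(*(k-c)[1::-1])))
r=onz(t['K'],t['T'],(185+311/3.5,221.6),43);print('radius',r-c)
E
```

```text
cap tri (array([572.2, -86.7, 146.1]), np.float64(3.0)) z151 [570.90026397 -88.45430423 151.        ] [578.12417559 -89.5056762  151.        ]
knob tri (array([527.2,  16.9,  95.8]), np.float64(7.4)) z98 [524.95313896  13.33041345  98.        ] [530.84010116  18.40450266  98.        ]
chuck [570.15761466 -86.19802177  43.        ]
r 109.3131009508019 114.42690950817126
radius [  -2.48314694 -100.11641619    0.        ]
```

```bash
python3 -m handwheel '[{"grip":0,"translation":[21,38,-3],"angular":[0,0,-5]},{"grip":0,"translation":[21,38,-3],"angular":[0,0,-5]},{"grip":0,"translation":[21,38,-3],"angular":[0,0,-5]},{"grip":0,"translation":[21,38,-3],"angular":[0,0,-5]},{"grip":0,"translation":[21,38,-3],"angular":[0,0,-5]},{"grip":0,"translation":[21,38,-3],"angular":[0,0,-5]},{"grip":0,"translation":[21,38,-3],"angular":[0,0,-5]},{"grip":0,"translation":[21,38,-3],"angular":[0,0,-5]},{"grip":0,"translation":[21,38,-3],"angular":[0,0,-5]},{"grip":0,"translation":[21,38,-3],"angular":[0,0,-5]},{"grip":0,"translation":[21,38,-3],"angular":[0,0,-5]},{"grip":0,"translation":[21,38,-3],"angular":[0,0,-5]},{"grip":0,"translation":[21,38,-3],"angular":[0,0,-5]},{"grip":0,"translation":[21,38,-3],"angular":[0,0,-5]},{"grip":0,"translation":[21,38,-3],"angular":[0,0,-5]},{"grip":0,"translation":[21,38,0],"angular":[0,0,-5]},{"grip":0,"translation":[0,5,0],"angular":[0,0,-5]},{"grip":0,"translation":[0,0,0],"angular":[0,0,0]},{"grip":0,"translation":[0,0,0],"angular":[0,0,0]}]'
python3 - <<'E'
from bench import ctrl
import cv2,numpy as np
from scipy.spatial.transform import Rotation as R
s=ctrl.sense();r=ctrl.get_image('wrist')
print(s['time_s'],np.round(s['tool_pos'],1),np.round(s['joint_pos'],2));M=R.from_rotvec(s['orientation']).as_matrix();print(M.round(3))
print(r['hand_eye'].round(2).tolist(),r['K'].round(1).tolist())
W=np.eye(4);W[:3,:3]=M;W[:3,3]=s['tool_pos']
np.savez('w1.npz',frame=r['frame'],K=r['K'],T=W@r['hand_eye']);cv2.imwrite('pics/w1.png',r['frame'][...,::-1])
E
```

```text
time_s: 2.0
tool_pos: [526.0, 17.5, 202.9]
orientation: [-1.737, -2.617, 0.001]
force: [0.6, -0.0, 0.6]
gripper_width: 85.5
2.0 [526.   17.5 202.9] [ 0.34  0.26 -0.3  -0.   -1.01 -3.08]
[[-0.388  0.922 -0.001]
 [ 0.922  0.388 -0.   ]
 [ 0.    -0.001 -1.   ]]
[[-0.0, 0.95, 0.32, 83.28], [1.0, -0.0, 0.0, -0.62], [0.0, 0.32, -0.95, -125.52], [0.0, 0.0, 0.0, 1.0]] [[369.7, 0.0, 278.0], [0.0, 369.7, 215.4], [0.0, 0.0, 1.0]]
```

View pics/w1.png

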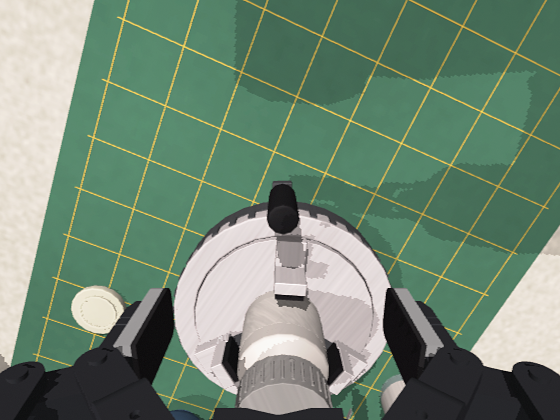

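The wrist view shows the knob at (283,190–232), the jar and cap below it, all three jaws and the medallion on the left. J6 is near its limit (-3.08), so I'll flip the tool by +180°. Before that, the knob gets checked in this view.

```bash
python3 - <<'E'
from h import *
w=np.load('w1.npz');K,T=w['K'],w['T'];f=w['frame']
for z in(43,80,98):print(z,np.round(proj(K,T,[526,18,z]),1))
m=(f.max(2)<45).astype(np.uint8);m[:170]=0;m[245:]=0;m[:,:262]=0;m[:,305:]=0
for r in range(176,245,4):
    x=np.where(m[r])[0];print(r,(x.min(),x.max(),len(x)) if len(x) else None,end=' ')
print(onz(K,T,(283,219),98))
print('chuck pred',proj(K,T,[571,-87,43]))
# sleeve outer edge horizontally at widest ~ rows 300: silhouettes
for p in((174,306),(390,306)):print(onz(K,T,p,43))
print('cap',onz(K,T,(286,390),151))
E
```

```text
43 [279.5 198.1]
80 [279.6 212.7]
98 [279.7 221.3]
176 None 180 None 184 (np.int64(280), np.int64(284), 5) 188 (np.int64(273), np.int64(291), 19) 192 (np.int64(270), np.int64(294), 25) 196 (np.int64(269), np.int64(295), 27) 200 (np.int64(269), np.int64(295), 27) 204 (np.int64(268), np.int64(296), 29) 208 (np.int64(268), np.int64(297), 23) 212 (np.int64(268), np.int64(297), 27) 216 (np.int64(267), np.int64(297), 31) 220 (np.int64(268), np.int64(298), 31) 224 (np.int64(269), np.int64(296), 28) 228 (np.int64(272), np.int64(293), 22) 232 (np.int64(278), np.int64(287), 10) 236 None 240 None 244 None [527.41288634  20.32219835  98.        ]
chuck pred (np.float64(280.14361196471634), np.float64(319.7228855556715))
[ 478.31112702 -110.64283969   43.        ]
[655.48465151 -35.79449359  43.        ]
cap [564.21447225 -62.86911539 151.        ]
```

```bash
python3 -m handwheel '[{"grip":0,"translation":[0,0,0],"angular":[0,0,8.5]},{"grip":0,"translation":[0,0,0],"angular":[0,0,8.5]},{"grip":0,"translation":[0,0,0],"angular":[0,0,8.5]},{"grip":0,"translation":[0,0,0],"angular":[0,0,8.5]},{"grip":0,"translation":[0,0,0],"angular":[0,0,8.5]},{"grip":0,"translation":[0,0,0],"angular":[0,0,8.5]},{"grip":0,"translation":[0,0,0],"angular":[0,0,8.5]},{"grip":0,"translation":[0,0,0],"angular":[0,0,8.5]},{"grip":0,"translation":[0,0,0],"angular":[0,0,8.5]},{"grip":0,"translation":[0,0,0],"angular":[0,0,8.5]},{"grip":0,"translation":[0,0,0],"angular":[0,0,8.5]},{"grip":0,"translation":[0,0,0],"angular":[0,0,8.5]},{"grip":0,"translation":[0,0,0],"angular":[0,0,8.5]},{"grip":0,"translation":[0,0,0],"angular":[0,0,8.5]},{"grip":0,"translation":[0,0,0],"angular":[0,0,8.5]},{"grip":0,"translation":[0,0,0],"angular":[0,0,8.5]},{"grip":0,"translation":[0,0,0],"angular":[0,0,8.5]},{"grip":0,"translation":[0,0,0],"angular":[0,0,8.5]},{"grip":0,"translation":[0,0,0],"angular":[0,0,8.5]},{"grip":0,"translation":[0,0,0],"angular":[0,0,8.5]}]'; python3 -m handwheel '[{"grip":0,"translation":[0,0,0],"angular":[0,0,8]},{"grip":0,"translation":[0,0,0],"angular":[0,0,0]}]'
```

```text
time_s: 4.05
tool_pos: [526.0, 16.5, 203.5]
orientation: [-2.459, 1.954, -0.0]
force: [-0.2, -0.1, -0.2]
gripper_width: 85.6
time_s: 4.25
tool_pos: [526.1, 16.7, 203.5]
orientation: [-2.584, 1.786, -0.0]
force: [-0.3, -0.6, -0.2]
gripper_width: 85.1
```

```bash
python3 -m handwheel '[{"grip":0,"translation":[0.5,2,-16],"angular":[0,0,1]},{"grip":0,"translation":[1,2,-16],"angular":[0,0,1]},{"grip":0,"translation":[0,0,-16],"angular":[0,0,0]},{"grip":0,"translation":[0,0,-16],"angular":[0,0,0]},{"grip":0,"translation":[0,0,-16],"angular":[0,0,0]},{"grip":0,"translation":[0,0,-16],"angular":[0,0,0]},{"grip":0,"translation":[0,0,-16],"angular":[0,0,0]},{"grip":0,"translation":[0,0,-13],"angular":[0,0,0]},{"grip":160,"translation":[0,0,0],"angular":[0,0,0]},{"grip":160,"translation":[0,0,0],"angular":[0,0,0]},{"grip":160,"translation":[0,0,0],"angular":[0,0,0]},{"grip":160,"translation":[0,0,0],"angular":[0,0,0]},{"grip":160,"translation":[0,0,0],"angular":[0,0,0]},{"grip":160,"translation":[0,0,0],"angular":[0,0,0]},{"grip":160,"translation":[0,0,0],"angular":[0,0,0]},{"grip":160,"translation":[0,0,0],"angular":[0,0,0]}]' 40
python3 - <<'E'
from bench import ctrl
import cv2,numpy as np
from scipy.spatial.transform import Rotation as R
s=ctrl.sense();print(s['time_s'],np.round(s['tool_pos'],1),np.round(s['joint_pos'],2),ctrl.tip_reach);M=R.from_rotvec(s['orientation']).as_matrix();print(M.round(3))
r=ctrl.get_image('wrist');cv2.imwrite('pics/w2.png',r['frame'][...,::-1])
# arc plan: centre, 10 rows of dtheta
c=np.array([572.,-86]);th=112.8
k=lambda a:c+115*np.array([np.cos(np.radians(a)),np.sin(np.radians(a))])
for i in range(15):print(i,(k(th-5*(i+1))-k(th-5*i)).round(1),k(th-5*(i+1)).round(1))
E
```

```text
time_s: 5.85
tool_pos: [528.1, 21.8, 78.4]
orientation: [-2.616, 1.74, -0.0]
force: [-0.9, -0.1, 0.3]
gripper_width: 31.7
5.85 [528.1  21.8  78.4] [ 0.35  0.41 -0.44  0.   -0.71  0.05] 17.0
[[ 0.387 -0.922  0.   ]
 [-0.922 -0.387  0.   ]
 [ 0.    -0.    -1.   ]]
0 [9.4 3.5] [536.8  23.5]
1 [9.7 2.6] [546.5  26.1]
2 [9.9 1.8] [556.4  27.9]
3 [10.   0.9] [566.4  28.9]
4 [10.   0.1] [576.4  28.9]
5 [10.  -0.8] [586.4  28.1]
6 [ 9.9 -1.7] [596.3  26.4]
7 [ 9.7 -2.5] [606.   23.9]
8 [ 9.4 -3.4] [615.5  20.5]
9 [ 9.1 -4.2] [624.6  16.3]
10 [ 8.7 -5. ] [633.3  11.3]
11 [ 8.2 -5.7] [641.5   5.6]
12 [ 7.7 -6.4] [649.2  -0.8]
13 [ 7.1 -7.1] [656.4  -7.9]
14 [ 6.5 -7.7] [662.9 -15.5]
```

View pics/w2.png

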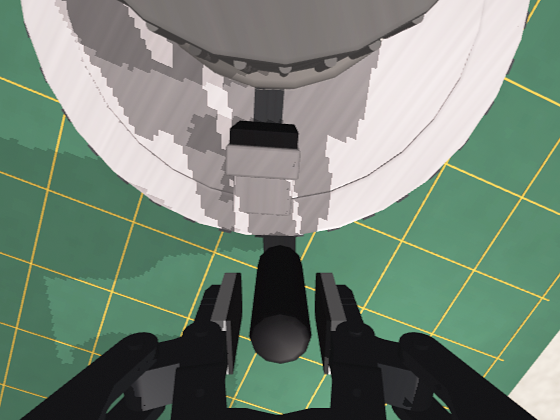

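The knob at (280,300) sits centred between the pads, so it is caged. I'm starting the clockwise swing.

```bash
python3 -m handwheel '[{"grip":160,"translation":[4.7,1.8,0],"angular":[0,0,-2.5]},{"grip":160,"translation":[4.7,1.7,0],"angular":[0,0,-2.5]},{"grip":160,"translation":[4.8,1.4,0],"angular":[0,0,-2.5]},{"grip":160,"translation":[4.9,1.2,0],"angular":[0,0,-2.5]},{"grip":160,"translation":[4.9,1,0],"angular":[0,0,-2.5]},{"grip":160,"translation":[5,0.8,0],"angular":[0,0,-2.5]},{"grip":160,"translation":[5,0.5,0],"angular":[0,0,-2.5]},{"grip":160,"translation":[5,0.4,0],"angular":[0,0,-2.5]},{"grip":160,"translation":[5,0.1,0],"angular":[0,0,-2.5]},{"grip":160,"translation":[5,0,0],"angular":[0,0,-2.5]},{"grip":160,"translation":[5,-0.3,0],"angular":[0,0,-2.5]},{"grip":160,"translation":[5,-0.5,0],"angular":[0,0,-2.5]},{"grip":160,"translation":[5,-0.7,0],"angular":[0,0,-2.5]},{"grip":160,"translation":[4.9,-1,0],"angular":[0,0,-2.5]},{"grip":160,"translation":[4.9,-1.2,0],"angular":[0,0,-2.5]},{"grip":160,"translation":[4.8,-1.3,0],"angular":[0,0,-2.5]}]'
python3 -m handwheel '[{"grip":160,"translation":[4.7,-1.6,0],"angular":[0,0,-2.5]},{"grip":160,"translation":[4.7,-1.8,0],"angular":[0,0,-2.5]},{"grip":160,"translation":[4.6,-2,0],"angular":[0,0,-2.5]},{"grip":160,"translation":[4.5,-2.2,0],"angular":[0,0,-2.5]},{"grip":160,"translation":[4.4,-2.4,0],"angular":[0,0,-2.5]},{"grip":160,"translation":[4.3,-2.6,0],"angular":[0,0,-2.5]},{"grip":160,"translation":[4.2,-2.8,0],"angular":[0,0,-2.5]},{"grip":160,"translation":[4,-2.9,0],"angular":[0,0,-2.5]}]'
```

```text
time_s: 7.5
tool_pos: [604.0, 26.8, 77.6]
orientation: [1.857, -2.528, -0.007]
force: [-6.3, 6.3, 3.8]
gripper_width: 31.8
time_s: 8.3
tool_pos: [640.9, 9.8, 77.7]
orientation: [1.392, -2.815, -0.006]
force: [-3.9, 9.6, 1.9]
gripper_width: 31.7
```

```bash
python3 -m handwheel '[{"grip":160,"translation":[3.9,-3.1,0],"angular":[0,0,-2.5]},{"grip":160,"translation":[3.7,-3.4,0],"angular":[0,0,-2.5]},{"grip":160,"translation":[3.6,-3.6,0],"angular":[0,0,-2.5]},{"grip":160,"translation":[3.4,-3.7,0],"angular":[0,0,-2.5]},{"grip":160,"translation":[0,0,0],"angular":[0,0,0]}]'
python3 -m handwheel '[{"grip":160,"translation":[1.6,-1.9,0],"angular":[0,0,-1]},{"grip":160,"translation":[1.5,-2,0],"angular":[0,0,-1]},{"grip":160,"translation":[0,0,0],"angular":[0,0,0]}]'
```

```text
time_s: 8.8
tool_pos: [656.2, -3.1, 77.7]
orientation: [-1.143, 2.925, 0.006]
force: [-2.5, 11.1, 0.6]
gripper_width: 32.1
time_s: 9.1
tool_pos: [659.3, -6.2, 77.7]
orientation: [-1.093, 2.944, 0.007]
force: [-3.6, 12.8, 0.6]
gripper_width: 31.5
```

```bash
python3 -m handwheel '[{"grip":160,"translation":[1.5,-1.8,0],"angular":[0,0,-1]},{"grip":160,"translation":[0,0,0],"angular":[0,0,0]}]'; python3 -m handwheel '[{"grip":160,"translation":[1.5,-1.8,0],"angular":[0,0,-1]},{"grip":160,"translation":[0,0,0],"angular":[0,0,0]}]';python3 -m handwheel '[{"grip":160,"translation":[1.5,-1.8,0],"angular":[0,0,-1]},{"grip":160,"translation":[0,0,0],"angular":[0,0,0]}]'
```

```text
time_s: 9.3
tool_pos: [660.3, -7.3, 77.7]
orientation: [-1.068, 2.954, 0.009]
force: [-3.5, 15.0, 2.8]
gripper_width: 31.7
time_s: 9.5
tool_pos: [660.1, -7.7, 77.6]
orientation: [1.041, -2.962, -0.013]
force: [-8.8, 21.7, 5.7]
gripper_width: 32.1
time_s: 9.7
tool_pos: [660.0, -7.9, 77.6]
orientation: [1.014, -2.968, -0.017]
force: [-12.9, 26.4, 7.9]
gripper_width: 31.8
```

The force climbs with no further motion, so the sleeve is at its stop. I'm backing off, rising and hovering over the cap.

```bash
python3 -m handwheel '[{"grip":160,"translation":[-2.7,3.2,0],"angular":[0,0,2]},{"grip":160,"translation":[-2.7,3.2,0],"angular":[0,0,1]},{"grip":160,"translation":[0,0,0],"angular":[0,0,0]},{"grip":160,"translation":[0,0,15],"angular":[0,0,0]},{"grip":160,"translation":[0,0,25],"angular":[0,0,0]},{"grip":160,"translation":[0,0,25],"angular":[0,0,0]},{"grip":0,"translation":[0,0,25],"angular":[0,0,0]},{"grip":0,"translation":[0,0,25],"angular":[0,0,0]},{"grip":0,"translation":[0,0,25],"angular":[0,0,0]},{"grip":0,"translation":[-17,-16,10],"angular":[0,0,0]},{"grip":0,"translation":[-17,-17,0],"angular":[0,0,0]},{"grip":0,"translation":[-17,-17,0],"angular":[0,0,0]},{"grip":0,"translation":[-17,-17,0],"angular":[0,0,0]},{"grip":0,"translation":[-17,-16,0],"angular":[0,0,0]},{"grip":0,"translation":[0,0,0],"angular":[0,0,0]},{"grip":0,"translation":[0,0,0],"angular":[0,0,0]},{"grip":0,"translation":[0,0,0],"angular":[0,0,0]}]'
python3 - <<'E'
from bench import ctrl
import cv2,numpy as np
from scipy.spatial.transform import Rotation as R
s=ctrl.sense();r=ctrl.get_image('wrist')
print(s['time_s'],np.round(s['tool_pos'],1),np.round(s['joint_pos'],2));M=R.from_rotvec(s['orientation']).as_matrix();print(M.round(3))
W=np.eye(4);W[:3,:3]=M;W[:3,3]=s['tool_pos'];T=W@r['hand_eye']
np.savez('w3.npz',frame=r['frame'],K=r['K'],T=T);cv2.imwrite('pics/w3.png',r['frame'][...,::-1])
from h import proj
for p in([572,-86,151],[655,-6,98],[572,-86,43]):print(p,np.round(proj(r['K'],T,p),1))
E
```

```text
time_s: 11.4
tool_pos: [574.6, -92.5, 228.9]
orientation: [-1.093, 2.944, -0.001]
force: [-1.0, 0.1, 0.1]
gripper_width: 85.3
11.4 [574.6 -92.5 228.9] [ 0.12  0.33 -0.13  0.   -1.11 -0.98]
[[-0.758 -0.652  0.001]
 [-0.652  0.758 -0.   ]
 [-0.001 -0.001 -1.   ]]
[572, -86, 151] [289. 242.]
[655, -6, 98] [293.8 344.7]
[572, -86, 43] [285.7 193.6]
```

View pics/w3.png

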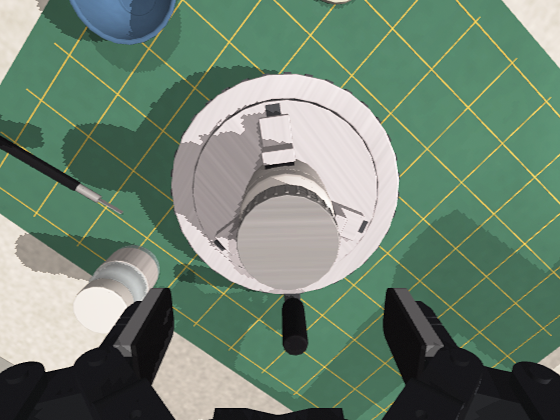

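Cap top measured at about (288,243), predicted (289,242). Sleeve centre column also agrees, so cap is at about (571.5,-86.5). The knob is at its new position (294,335). I'm descending and gripping.

```bash
python3 -m handwheel '[{"grip":0,"translation":[-1.5,3,-10],"angular":[0,0,0]},{"grip":0,"translation":[-1.5,3,-10],"angular":[0,0,0]},{"grip":0,"translation":[0,0,-10],"angular":[0,0,0]},{"grip":0,"translation":[0,0,-10],"angular":[0,0,0]},{"grip":0,"translation":[0,0,-10],"angular":[0,0,0]},{"grip":0,"translation":[0,0,-10],"angular":[0,0,0]},{"grip":0,"translation":[0,0,-10],"angular":[0,0,0]},{"grip":0,"translation":[0,0,-10],"angular":[0,0,0]},{"grip":0,"translation":[0,0,-10],"angular":[0,0,0]},{"grip":0,"translation":[0,0,0],"angular":[0,0,0]},{"grip":0,"translation":[0,0,0],"angular":[0,0,0]}]' 60 
python3 -m handwheel '[{"grip":255,"translation":[0,0,0],"angular":[0,0,0]},{"grip":255,"translation":[0,0,0],"angular":[0,0,0]},{"grip":255,"translation":[0,0,0],"angular":[0,0,0]},{"grip":255,"translation":[0,0,0],"angular":[0,0,0]},{"grip":255,"translation":[0,0,0],"angular":[0,0,0]},{"grip":255,"translation":[0,0,0],"angular":[0,0,0]}]' 60
python3 - <<'E'
from bench import ctrl
import cv2
r=ctrl.get_image('wrist');cv2.imwrite('pics/w4.png',r['frame'][...,::-1])
r=ctrl.get_image('scene');cv2.imwrite('pics/s4.png',cv2.resize(r['frame'][120:290,190:410,::-1],None,fx=3.5,fy=3.5,interpolation=cv2.INTER_CUBIC))
E
```

```text
time_s: 12.55
tool_pos: [571.0, -86.4, 138.2]
orientation: [1.094, -2.945, 0.0]
force: [-0.2, 0.1, 0.6]
gripper_width: 85.4
time_s: 13.15
tool_pos: [572.0, -86.7, 139.8]
orientation: [-1.094, 2.942, -0.003]
force: [-0.7, -2.5, 5.5]
gripper_width: 61.0
```

View pics/s4.png

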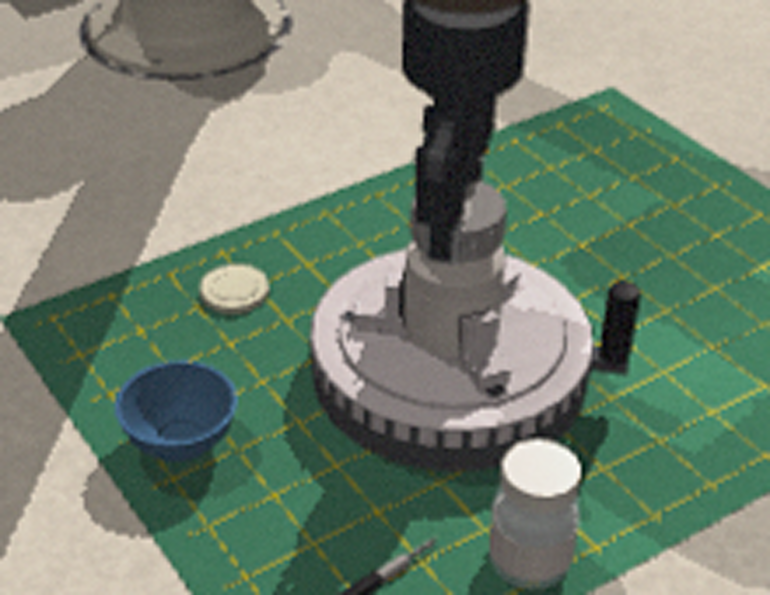

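The fingers have the cap (opening 61 mm, cap is 62 mm), the jaws are on the jar and the bystanders haven't moved. I start unscrewing.

```bash
python3 -m handwheel '[{"grip":255,"translation":[0,0,0.2],"angular":[0,0,4]},{"grip":255,"translation":[0,0,0.2],"angular":[0,0,4]},{"grip":255,"translation":[0,0,0.2],"angular":[0,0,4]},{"grip":255,"translation":[0,0,0.2],"angular":[0,0,4]},{"grip":255,"translation":[0,0,0.2],"angular":[0,0,4]}]' 70
python3 -c "
from bench import ctrl
s=ctrl.sense();print(s['moment'],s['joint_pos'])"
python3 -m handwheel '[{"grip":255,"translation":[0,0,0.2],"angular":[0,0,4]},{"grip":255,"translation":[0,0,0.2],"angular":[0,0,4]},{"grip":255,"translation":[0,0,0.2],"angular":[0,0,4]},{"grip":255,"translation":[0,0,0.2],"angular":[0,0,4]},{"grip":255,"translation":[0,0,0.2],"angular":[0,0,4]}]'
python3 - <<'E'
from bench import ctrl
import cv2
s=ctrl.sense();print(s['moment'])
a=cv2.imread('pics/w4.png');r=ctrl.get_image('wrist')['frame'][...,::-1]
import numpy as np
cv2.imwrite('pics/w45.png',np.hstack([a[60:,80:480],r[60:,80:480]]))
E
```

```text
time_s: 13.75
tool_pos: [572.1, -86.3, 141.2]
orientation: [-1.591, 2.705, -0.003]
force: [-0.5, -0.6, 6.8]
gripper_width: 60.5
[-0.204087    0.05909609 -0.04234172] [ 1.30446612e-01  4.03048814e-01 -2.56558599e-01  8.28147559e-04
 -9.07363994e-01 -6.38207286e-01]
time_s: 14.25
tool_pos: [572.7, -86.4, 142.4]
orientation: [-2.037, 2.387, -0.006]
force: [1.2, -1.4, 6.9]
gripper_width: 61.1
[-0.29706183 -0.2600406  -0.06760011]
```

View pics/w45.png

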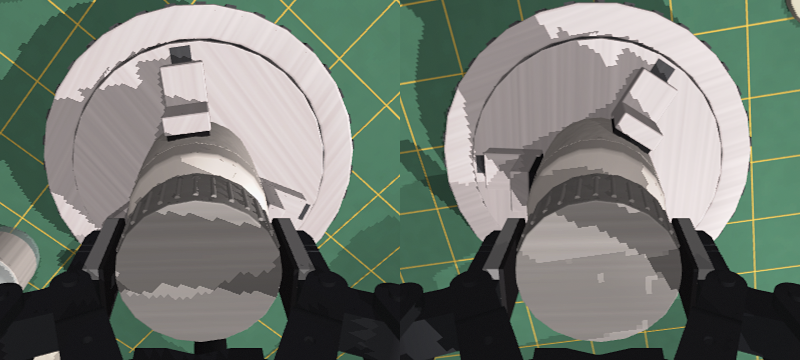

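The cap texture stays fixed to the fingers, and the TCP has been pushed up 2.6 mm in 40° (thread lead gives about 2.9). So the cap is unscrewing. I'm continuing to about 76°.

```bash
python3 -m handwheel '[{"grip":255,"translation":[0,0,0.2],"angular":[0,0,4]},{"grip":255,"translation":[0,0,0.2],"angular":[0,0,4]},{"grip":255,"translation":[0,0,0.2],"angular":[0,0,4]},{"grip":255,"translation":[0,0,0.2],"angular":[0,0,4]},{"grip":255,"translation":[0,0,0],"angular":[0,0,4]},{"grip":255,"translation":[0,0,0],"angular":[0,0,4]}]'
python3 -m handwheel '[{"grip":255,"translation":[0,0,0],"angular":[0,0,4]},{"grip":255,"translation":[0,0,0],"angular":[0,0,4]},{"grip":255,"translation":[0,0,0],"angular":[0,0,4]},{"grip":255,"translation":[0,0,0],"angular":[0,0,0]},{"grip":255,"translation":[0,0,0],"angular":[0,0,0]},{"grip":255,"translation":[0,0,0],"angular":[0,0,0]}]'
python3 -c "
from bench import ctrl
s=ctrl.sense();print(s['moment'],s['joint_pos'])"
```

```text
time_s: 14.9
tool_pos: [573.3, -86.7, 143.3]
orientation: [-2.489, 1.912, -0.009]
force: [1.7, -3.2, 6.1]
gripper_width: 60.6
time_s: 15.5
tool_pos: [573.7, -86.9, 143.4]
orientation: [-2.673, 1.644, -0.011]
force: [2.4, -2.5, 6.2]
gripper_width: 60.4
[-0.9175163  -0.83223147  0.06626338] [ 0.12974463  0.4014294  -0.25313897  0.00263122 -0.90882172  0.33672949]
```

```bash
python3 -m handwheel '[{"grip":255,"translation":[0,0,1],"angular":[0,0,0]},{"grip":255,"translation":[0,0,1],"angular":[0,0,0]},{"grip":255,"translation":[0,0,1],"angular":[0,0,0]},{"grip":255,"translation":[0,0,0],"angular":[0,0,0]}]'
python3 - <<'E'
from bench import ctrl
import cv2
print(ctrl.sense()['moment'])
r=ctrl.get_image('scene');cv2.imwrite('pics/s6.png',cv2.resize(r['frame'][120:290,190:410,::-1],None,fx=3.5,fy=3.5,interpolation=cv2.INTER_CUBIC))
E
```

```text
time_s: 15.9
tool_pos: [573.6, -86.8, 145.3]
orientation: [-2.673, 1.645, -0.01]
force: [5.3, -3.7, 1.2]
gripper_width: 60.9
[-1.02205484 -1.44645023 -0.03115618]
```

View pics/s6.png

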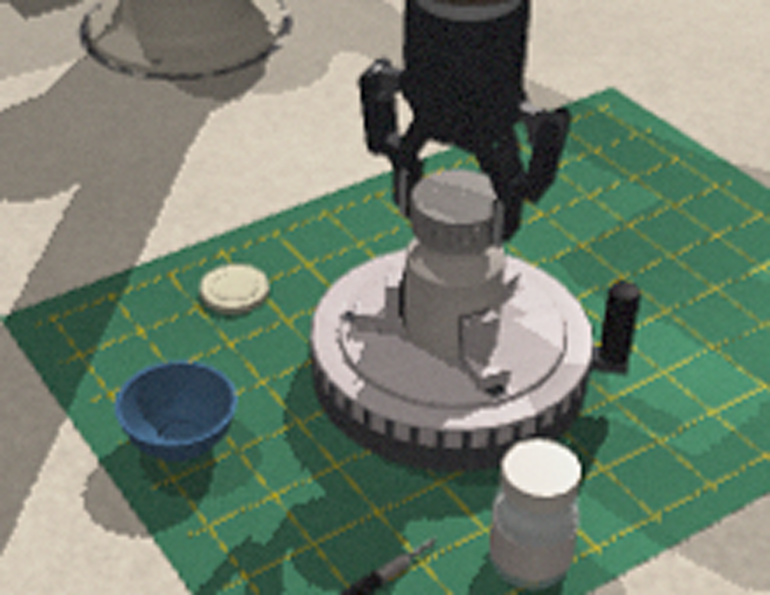

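```bash
python3 -m handwheel '[{"grip":255,"translation":[0.5,-0.4,2],"angular":[0,0,0]},{"grip":255,"translation":[0.5,-0.4,2],"angular":[0,0,0]},{"grip":255,"translation":[0,0,2],"angular":[0,0,0]},{"grip":255,"translation":[0,0,2],"angular":[0,0,0]},{"grip":255,"translation":[0,0,0],"angular":[0,0,0]}]'
python3 -c "
from bench import ctrl
s=ctrl.sense();print(s['moment'],s['force'])"
```

```text
time_s: 16.45
tool_pos: [573.0, -86.8, 152.1]
orientation: [-2.673, 1.646, -0.003]
force: [5.0, -0.8, -1.3]
gripper_width: 60.6
[-0.24166145 -1.38276211  0.06008684] [ 4.96503084 -0.82968889 -1.32074872]
```

```bash
python3 -m handwheel '[{"grip":255,"translation":[0.5,0,2],"angular":[0,0,0]},{"grip":255,"translation":[0.5,0,2],"angular":[0,0,0]},{"grip":255,"translation":[0,0,2],"angular":[0,0,0]},{"grip":255,"translation":[0,0,2],"angular":[0,0,0]},{"grip":255,"translation":[0,0,2],"angular":[0,0,0]},{"grip":255,"translation":[0,0,2],"angular":[0,0,0]},{"grip":255,"translation":[0,0,2],"angular":[0,0,0]},{"grip":255,"translation":[0,0,2],"angular":[0,0,0]},{"grip":255,"translation":[0,0,2],"angular":[0,0,0]},{"grip":255,"translation":[0,0,2],"angular":[0,0,0]},{"grip":255,"translation":[0,0,2],"angular":[0,0,0]},{"grip":255,"translation":[0,0,2],"angular":[0,0,0]},{"grip":255,"translation":[0,0,2],"angular":[0,0,0]},{"grip":255,"translation":[0,0,2],"angular":[0,0,0]},{"grip":255,"translation":[0,0,0],"angular":[0,0,0]},{"grip":255,"translation":[0,0,0],"angular":[0,0,0]},{"grip":255,"translation":[0,0,0],"angular":[0,0,0]}]'
python3 - <<'E'
from bench import ctrl
import cv2
s=ctrl.sense();print(s['moment'],s['force'])
r=ctrl.get_image('scene');cv2.imwrite('pics/s7.png',cv2.resize(r['frame'][120:290,190:410,::-1],None,fx=3.5,fy=3.5,interpolation=cv2.INTER_CUBIC))
E
```

```text
time_s: 18.15
tool_pos: [572.8, -87.1, 180.0]
orientation: [2.675, -1.647, -0.0]
force: [-0.1, -0.3, -1.5]
gripper_width: 61.1
[-0.00349808 -0.00388765 -0.01355219] [-0.06953776 -0.32619411 -1.45590042]
```

View pics/s7.png

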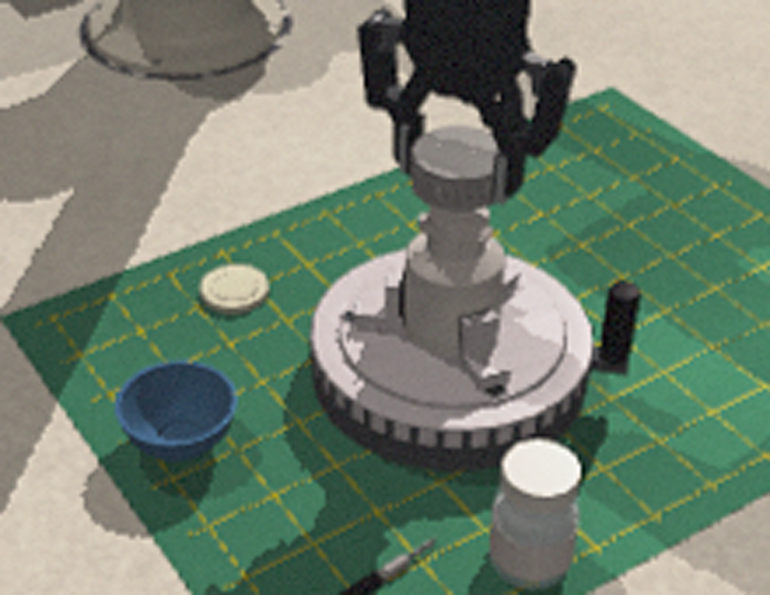

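The threaded neck is exposed and the cap is held level above it. The force is only about the cap's weight and the moments are near zero. The jar is still standing in the jaws, so I'm handing in.

```bash
python3 -c "
from bench import ctrl
print(ctrl.hand_in())"
```

```text
the job is handed in; nothing more can be done
None
```

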